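# Move a skin-care row to the other basin, in mirror order

## Task

The bottles are wanted at the other basin: move all four, one at a time, from the grey rack into the wooden rack, mirrored, so that the bottle now standing nearest its basin again stands nearest the basin, the next one second, and so on towards the middle of the vanity. Set each one upright on the floor of its own cup without dropping it or knocking any over, and leave the tumbler, canister, hairbrush and cuticle pusher where they are.

Things in the scene. Friction and masses are not known exactly. Their poses are not given: they have to be found in the camera images.
- bottle_amber: Amber-brown dropper bottle with a black collar (22 mm wide) and black rubber bulb (15 mm wide) on top; straight body up to 58 mm, 93 mm tall in all. Round, 34 mm diameter, about 0.11 kg, loose. Origin: centre of its underside; z up along the bottle.
- bottle_white: White bottle with a white cap 28 mm wide; straight body up to 64 mm, 88 mm tall in all. Round, 34 mm diameter, about 0.11 kg, loose. Origin: centre of its underside; z up along the bottle.
- bottle_red: Red bottle with a gold cap 24 mm wide; straight body up to 56 mm, 86 mm tall in all. Round, 34 mm diameter, about 0.11 kg, loose. Origin: centre of its underside; z up along the bottle.
- bottle_green: Green bottle with a wide green cap 31 mm wide; straight body up to 60 mm, 82 mm tall in all. Round, 34 mm diameter, about 0.11 kg, loose. Origin: centre of its underside; z up along the bottle.
- cup_amber: The grey square cup, open at the top, in which the amber bottle stands at the start; one of the four alike that make up the row of the grey rack, fixed. 56 mm square outside, 50 mm inside, 30 mm high, floor 3 mm thick. Origin: centre of its underside, 6 mm above the vanity top (cup rim 36 mm above the top); y along the row, x across it.
- cup_white: The grey square cup, open at the top, in which the white bottle stands at the start; one of the four alike that make up the row of the grey rack, fixed. 56 mm square outside, 50 mm inside, 30 mm high, floor 3 mm thick. Origin: centre of its underside, 6 mm above the vanity top (cup rim 36 mm above the top); y along the row, x across it.
- cup_red: The grey square cup, open at the top, in which the red bottle stands at the start; one of the four alike that make up the row of the grey rack, fixed. 56 mm square outside, 50 mm inside, 30 mm high, floor 3 mm thick. Origin: centre of its underside, 6 mm above the vanity top (cup rim 36 mm above the top); y along the row, x across it.
- cup_green: The grey square cup, open at the top, in which the green bottle stands at the start; one of the four alike that make up the row of the grey rack, fixed. 56 mm square outside, 50 mm inside, 30 mm high, floor 3 mm thick. Origin: centre of its underside, 6 mm above the vanity top (cup rim 36 mm above the top); y along the row, x across it.
- grey_rack: Grey rack, full at the start: grey tray 72 x 252 mm, fixed, with four square cups in a row at y = -90, -30, 30, 90 mm. Origin: centre of its underside, on the vanity top; y along the row (within 0.3 rad of world y), x across. Its basin lies beyond its outer end, the one farther from the vanity's middle (world y = 0).
- wooden_rack: Wooden rack, empty at the start, across the middle (world y = 0) from the grey one: dark tray 72 x 252 mm, fixed, with four square cups in a row at y = -90, -30, 30, 90 mm. Origin: centre of its underside, on the vanity top; y along the row (within 0.3 rad of world y), x across. Cups 50 mm wide inside, 56 outside, floor 9 mm and rim 36 mm above the vanity top. Its basin lies beyond its outer end.
- tumbler: Bystander: pale blue glass tumbler, 68 mm diameter, 88 mm tall, standing between the racks. Origin: centre of its underside.
- canister: Bystander: white ceramic canister with a blue lid and knob, 94 mm diameter, 119 mm tall. Origin: centre of its underside.
- hairbrush: Bystander: round-headed wooden hairbrush lying bristles up, head 84 mm diameter and 30 mm high, 210 mm long. Origin: centre of the head's underside; the handle runs along its -x.
- pusher: Bystander: slim steel cuticle pusher lying flat, 142 mm long, 7 mm thick, along its x. Origin: middle of its underside.
Things that resemble listed ones, but are neither listed nor needed, are in the scene too. What is shaped like the bottle_amber but blue is not meant. Leave any blue look-alike of the bottle_green alone.

How it is judged:
By the outcome, as a careful person would: the job done as asked, in the order asked, and still so for the second after the job is handed in, with the robot touching nothing.
It also fails if it takes over 120 s, if anything falls off the work surface, if the arm or the gripper's body presses on something with over 40 N, if the wrist force passes 120 N, or if a joint passes its speed limit or range.

## Robot

A 7-joint arm with a two-finger parallel gripper is mounted at the origin on the work surface. World frame = base frame: x ahead of the robot, y to its left, z up, the work surface at z = 0. Lengths are in mm, angles in degrees, forces in N, time in s.
With the tool pointing down it reaches from about 375 to 925 mm from the base axis. Payload 3.1 kg.
Tool frame: the origin (TCP) lies at the very end of the fingers, on their centre line; the grasp point (between the pads) lies behind it (env.grip_depth is the z of the grasp point in the tool frame, in mm); z points along the fingers, y is the direction in which the jaws open and shut (so a half turn about z gives the same grasp; the last joint's range is limited). The gripper opens to 85 mm and grips with 20 to 120 N. Pads are 22 mm wide; open, the fingers measure 114 mm over their backs; the gripper's body (76 mm by 85 mm) begins 54 mm behind the grasp point. The pads swing forward as they close: fully open they stand 13 mm farther back than shut.
Start: joints at [-72.468, 21.939, 2.515, 91.553, -1.026, 66.532, -2.859], TCP at [255.373, 597.735, 231.269] pointing down, gripper open.
Joint ranges: [-149.38, 149.38], [-23.57, 123.04], [-84.95, 90], [0, 143.3], [-89.99, 269.99], [3.08, 112.72], [-163.45, 163.45]. Speed limits (degrees/s): [159.86, 159.86, 180, 180, 180, 180, 180].

## Interface

Orientations are given as a 3x3 rotation matrix whose columns are the frame's x, y, z axes.
In Python, from workcell import env gives the robot as it stands.
- The arm moves only by the tool arm_command, never from a script. Its argument "increments" is a list of rows, each a list of 6 numbers: the shift along the world's x, y, z in m, then the turn, a rotation vector about the world's x, y, z in rad. In form: [[dx, dy, dz, rx, ry, rz], ...]. A call has 1 to 20 rows; each row shifts and turns the commanded pose from where the row before left it; what a row does not reach is not made up. A row lasts 1/8 s, in which the tool goes at most 62.5 mm and 10.7 degrees, less where a joint would pass 70% of its speed; a pose out of reach is approached as far as the arm can. A call with a gripper value outside its range is refused whole. "jaw" is the opening, from 0 (shut) to 1 (fully open), set as the call begins (left out, the last holds). The fingers move at their own pace and stop on an object; "newtons" is the grip in N (left out, the last holds). Time passes only in rows, so rows that do not move let the fingers close. It gives the time, the measured TCP pose, the force and the opening at its end, in the units of the state.
- env.get_obs(): the state, without advancing time (a new reading comes with each control period).
- env.read_camera(name): name is "scene" or "top" or "wrist"; returns the picture (400x640x3 uint8, red, green, blue); there is no depth.
- env.camera_model(name): a dict with "fx", "fy", "cx", "cy" (pixels), "k1" (the pictures are not rectified: a ray, as slopes to the right and down, at radius r is drawn at 1 + k1 r^2 times it, then the intrinsics apply), "rvec" (rotation vector, rad) and "tvec" (3), from world to camera coordinates, as OpenCV has them; the wrist camera has in their place "T_tool_cam" (4x4, takes a point from camera to tool coordinates, whose origin is the TCP and whose axes are the flange's). Camera axes: x right, y down, z forward; pixel columns grow to the right and rows downward; lengths in mm; the calibration is good to about 2 mm. A picture is of the moment at which its call begins: read the wrist's pose just before it. camera_model takes no time and is no camera call.
- env.finish_job(): hands the job in, once; it reports no verdict.
The state is a dict: "clock": time; "joint_positions": joint angles; "dq": joint speeds; "joint_efforts": joint torques, N m; "tcp_pos": TCP position; "tool_rot": TCP orientation; "wrist_force": force on the tool from outside, world axes, zero at the start; "moment": the same for the moment, N m; "width": opening from 0.0 (shut) to 1.0 (fully open).
Only numpy, scipy, OpenCV 4.12 (cv2) and the standard library are available. Lean on these libraries where they do the work, as an engineer would, in place of code of your own. Each camera call takes 0.05 s, during which the arm holds its last target. There are 200 camera calls.

## Working session

There is one attempt and no reset: what is moved stays moved. The work goes in short steps, Python scripts to look and compute and a tool call to move; the robot and the scene stay as the last step left them, time stands still between calls to the robot, and variables do not carry over. Pictures are saved under pics/ and viewed, on a budget of 14 in all, crops included, one or two more only if the job needs it, and the job is handed in when it is done.

Besides the shell and the picture viewer there is one more tool, called after "Emit:" as name(argument=value, ...) on one line, values as JSON. arm_command: Moves the arm, as the interface text tells. Its arguments: {"type":"object","properties":{"increments":{"type":"array","items":{"type":"array","items":{"type":"number"}}},"jaw":{"type":"number"},"newtons":{"type":"number"}},"required":["increments"]}

```bash
ls; mkdir -p pics
python3 - <<'E'
from workcell import env
import cv2
for n in("scene","top"):
    im=env.read_camera(n); cv2.imwrite(f"pics/{n}0.png",im[:,:,::-1])
    print(n,env.camera_model(n))
o=env.get_obs();print(o);print(env.grip_depth);print(env.camera_model("wrist"))
E
```

```text
pics
scene {'fx': 373.8042933072349, 'fy': 373.8042933072349, 'cx': 320.7676640514634, 'cy': 197.54667941719944, 'k1': -0.08076088899990551, 'rvec': array([ 1.64349453,  2.01648779, -0.74877037]), 'tvec': array([ 154.88886697, -424.15800932, 1275.00318402])}
top {'fx': 407.7723014708533, 'fy': 407.7723014708533, 'cx': 315.5000892879825, 'cy': 195.43232992852933, 'k1': -0.09122286849542016, 'rvec': array([ 2.165219  , -2.10315488,  0.24311801]), 'tvec': array([-81.76549045, 618.28847409, 862.33336892])}
{'clock': 0.1, 'joint_positions': array([-72.46719966,  21.98735901,   2.51052682,  91.63912709,
        -1.02398924,  66.53367106,  -2.86019638]), 'dq': array([-0.02222711, -0.21296708, -0.05156668, -0.18480275, -0.02641898,
        0.06113378,  0.12666472]), 'joint_efforts': array([ 2.97926148e-03, -4.34727430e+01,  1.02925681e+00, -2.50452626e+01,
        1.07810763e-02,  5.45724935e-03,  2.91152467e-06]), 'tcp_pos': array([255.05855393, 596.93494202, 230.01919292]), 'tool_rot': array([[-9.19607841e-01,  3.92836814e-01, -8.10047780e-04],
       [ 3.92837623e-01,  9.19605069e-01, -2.26272234e-03],
       [-1.43956593e-04, -2.39903445e-03, -9.99997112e-01]]), 'wrist_force': array([-0.30054846, -0.02504122,  0.25874711]), 'moment': array([-0.04317169,  0.01931303, -0.05073123]), 'width': 0.9975343932746833}
-18.700000000000003
{'fx': 351.6761772364623, 'fy': 351.6761772364623, 'cx': 315.7191823350975, 'cy': 192.18397140441996, 'k1': 0.0004830091737829987, 'T_tool_cam': array([[-9.12143880e-04, -9.50522133e-01, -3.10655505e-01,
         8.04468628e+01],
       [ 9.99999338e-01, -1.08470598e-03,  3.82719009e-04,
         1.07117610e+00],
       [-7.00752773e-04, -3.10654951e-01,  9.50522493e-01,
        -1.44013298e+02],
       [ 0.00000000e+00,  0.00000000e+00,  0.00000000e+00,
         1.00000000e+00]])}
```

View pics/scene0.png

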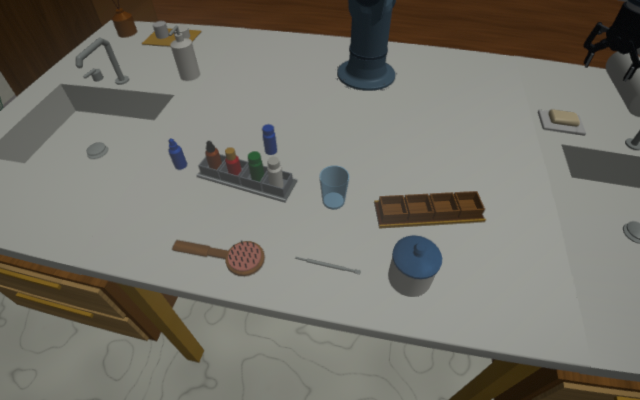

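View pics/top0.png

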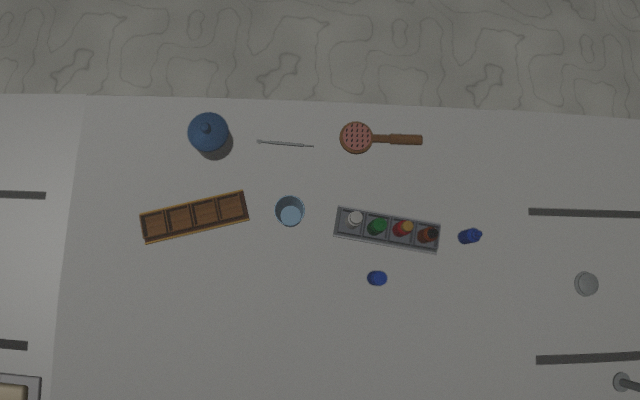

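The scene view shows the grey rack at (245,172) with amber (212,155), red (233,162), green (256,165) and white (275,172), and the wooden rack at (430,208). In the top view the bottles are at amber (428,235), red (402,228), green (377,226) and white (355,219), with the wooden rack at (194,217).

What could be mistaken:
- **Amber:** the real one at (428,235), or the blue look-alike at (470,236).
- **Green:** the real one at (377,226), or the blue look-alike at (377,278).

I'm choosing the four inside the grey rack.

```bash
cat > h.py <<'E'
import numpy as np, cv2
from workcell import env
def ray(n,px):
    m=env.camera_model(n); K=np.array([[m['fx'],0,m['cx']],[0,m['fy'],m['cy']],[0,0,1.]])
    px=np.array(px,float).reshape(-1,1,2)
    u=cv2.undistortPoints(px,K,np.array([m['k1'],0,0,0.]))[:,0]
    d=np.c_[u,np.ones(len(u))]
    if 'rvec' in m:
        R=cv2.Rodrigues(m['rvec'])[0]; o=-R.T@m['tvec']; return o,d@R
    s=env.get_obs(); T=m['T_tool_cam']; R=s['tool_rot']@T[:3,:3]
    return s['tcp_pos']+s['tool_rot']@T[:3,3], d@R.T
def plane(n,px,z):
    o,d=ray(n,px); return o+d*((z-o[2])/d[:,2])[:,None]
def tri(oa,da,ob,db):
    A=0;b=0
    for o,d in((oa,da),(ob,db)):
        d=d/np.linalg.norm(d);P=np.eye(3)-np.outer(d,d);A=A+P;b=b+P@o
    return np.linalg.solve(A,b)
def proj(n,X):
    m=env.camera_model(n);K=np.array([[m['fx'],0,m['cx']],[0,m['fy'],m['cy']],[0,0,1.]])
    return cv2.projectPoints(np.array(X,float),m['rvec'],m['tvec'],K,np.array([m['k1'],0,0,0.]))[0][:,0]
def crop(im,x,y,w,h,s):
    c=cv2.resize(im[y:y+h,x:x+w],None,fx=s,fy=s,interpolation=cv2.INTER_CUBIC)
    for i in range(x-x%10+10,x+w,10):
        cv2.line(c,(int((i-x+.5)*s),0),(int((i-x+.5)*s),10 if i%50 else 20),(255,255,0),1)
    for j in range(y-y%10+10,y+h,10):
        cv2.line(c,(0,int((j-y+.5)*s)),(10 if j%50 else 20,int((j-y+.5)*s)),(255,255,0),1)
    return c
E
python3 - <<'E'
from h import *
t=cv2.imread("pics/top0.png");s=cv2.imread("pics/scene0.png")
a=np.hstack([crop(t,330,200,120,60,3.3),crop(t,132,185,120,60,3.3)])
b=np.hstack([crop(s,190,130,120,80,3.3),crop(s,370,180,120,80,3.3)])
c=np.vstack([a,b]);c=cv2.convertScaleAbs(c,alpha=1.5);cv2.imwrite("pics/c1.png",c);print(c.shape)
E
```

```text
(462, 792, 3)
```

View pics/c1.png

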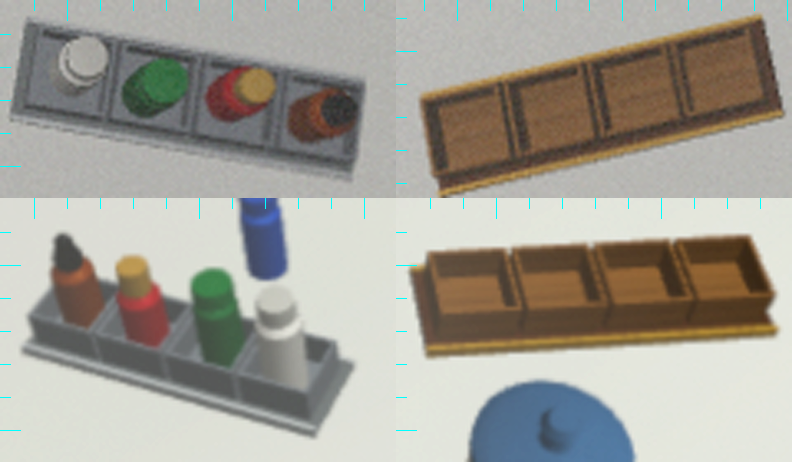

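The crops confirm the choice: black-topped amber, gold-capped red, green and white stand in order in the grey rack. The wooden rack is empty.

Run:
```python
from h import *
np.set_printoptions(precision=1,suppress=True)
T={'white':(86,56),'green':(163,80),'red':(257,85),'amber':(341,112)}
S={'white':(274,96),'green':(213,82),'red':(132,68),'amber':(64,42)}
for k in T:
    t=np.array(T[k])/3.3-.5+[330,200]; s=np.array(S[k])/3.3-.5+[190,130]
    oa,da=ray('top',t);ob,db=ray('scene',s);print(k,tri(oa,da[0],ob,db[0]))
# divider rim ends / tray corners
def tp(x,y):return np.array([x,y])/3.3-.5+[330,200]
print('grey tray corners TL,BL,BR',plane('top',[tp(10,118),tp(352,180)],3), 'rim',plane('top',[tp(30,18),tp(364,78)],36))
def wp(x,y):return np.array([x-396,y])/3.3-.5+[132,185]
def ws(x,y):return np.array([x-396,y-198])/3.3-.5+[370,180]
print('wood tray top-view',plane('top',[wp(440,195),wp(783,112)],3),'rim',plane('top',[wp(421,96),wp(763,18)],36))
print('wood tray scene',plane('scene',[ws(428,354),ws(776,332)],3),'rim',plane('scene',[ws(430,253),ws(750,237)],36))
for a,b in(((421,96),(750,237)),((763,18),(430,253))):
    oa,da=ray('top',wp(*a));ob,db=ray('scene',ws(*b));print('rimtri',tri(oa,da[0],ob,db[0]))
print('others z0: tumbler,canister top',plane('top',[[291,215]],0),plane('top',[[206,128]],119),'blue',plane('top',[[470,236],[377,278]],45))
```

```text
white [ 569.2 -150.8  103.3]
green [ 555.8 -202.1   95.1]
red [ 554.  -264.5   96.2]
amber [ 538.  -322.3   97.4]
grey tray corners TL,BL,BR [[ 537.  -108.4    3. ]
 [ 498.4 -358.1    3. ]] rim [[ 604.6 -118.8   36. ]
 [ 568.7 -357.8   36. ]]
wood tray top-view [[502.8 334.8   3. ]
 [571.   91.7   3. ]] rim [[569.3 342.6  36. ]
 [632.9 105.2  36. ]]
wood tray scene [[638.2 111.4   3. ]
 [570.5 353.5   3. ]] rim [[574.8 102.4  36. ]
 [513.4 328.5  36. ]]
rimtri [562.1 315.3  88.2]
rimtri [621.8  99.2  88.9]
others z0: tumbler,canister top [[582.9  -8.2   0. ]] [[751.7 181.8 119. ]] blue [[ 539.2 -426.3   45. ]
 [ 439.5 -207.1   45. ]]
```

Emit:
arm_command(increments=[[0.0265,-0.031,0.005,0,0,-0.075],[0.0265,-0.031,0.005,0,0,-0.075],[0.0265,-0.031,0.005,0,0,-0.075],[0.0265,-0.031,0.005,0,0,-0.075],[0.0265,-0.031,0,0,0,-0.075],[0.0265,-0.031,0,0,0,-0.075],[0.0265,-0.031,0,0,0,-0.075],[0.0265,-0.031,0,0,0,-0.075],[0.0265,-0.031,0,0,0,-0.075],[0.0265,-0.031,0,0,0,-0.075],[0.0265,-0.031,0,0,0,-0.075],[0.0265,-0.031,0,0,0,-0.075],[0,0,0,0,0,0],[0,0,0,0,0,0]])

```text
clock: 1.85
tcp_pos: [573.3, 224.8, 251.4]
tool_rot: [[-0.262, 0.965, -0.001], [0.965, 0.262, 0.001], [0.001, -0.0, -1.0]]
wrist_force: [0.0, 0.7, 0.7]
width: 1.001
```

Run:
```python
from h import *
import pickle
s=env.get_obs();im=env.read_camera('wrist');cv2.imwrite('pics/w1.png',im[:,:,::-1]);pickle.dump((s,im),open('w1.pkl','wb'))
print(s['tcp_pos'],s['joint_positions'])
```

```text
[573.25980794 224.79660309 251.3528141 ] [-44.42461542  18.07979891  23.58143201  96.18226163  -7.79290219
  67.36383114  -3.69572917]
```

Emit:
arm_command(increments=[[0.006,-0.03,0,0,0,0],[0.006,-0.03,0,0,0,0],[0,-0.03,0,0,0,0],[0,0,0,0,0,0],[0,0,0,0,0,0]])

```text
clock: 2.52
tcp_pos: [584.8, 138.2, 251.3]
tool_rot: [[-0.267, 0.964, -0.0], [0.964, 0.267, 0.002], [0.002, 0.0, -1.0]]
wrist_force: [-0.8, -0.1, -0.0]
width: 0.999
```

Run:
```python
from h import *
import pickle
s=env.get_obs();im=env.read_camera('wrist');pickle.dump((s,im),open('w2.pkl','wb'))
print(s['tcp_pos'])
a=cv2.imread('pics/w1.png')
c=np.vstack([crop(a,0,40,640,240,1.25),crop(im[:,:,::-1].copy(),0,40,640,240,1.25)]);cv2.imwrite('pics/c2.png',c)
```

```text
[584.77910376 138.19705828 251.28216757]
```

View pics/c2.png

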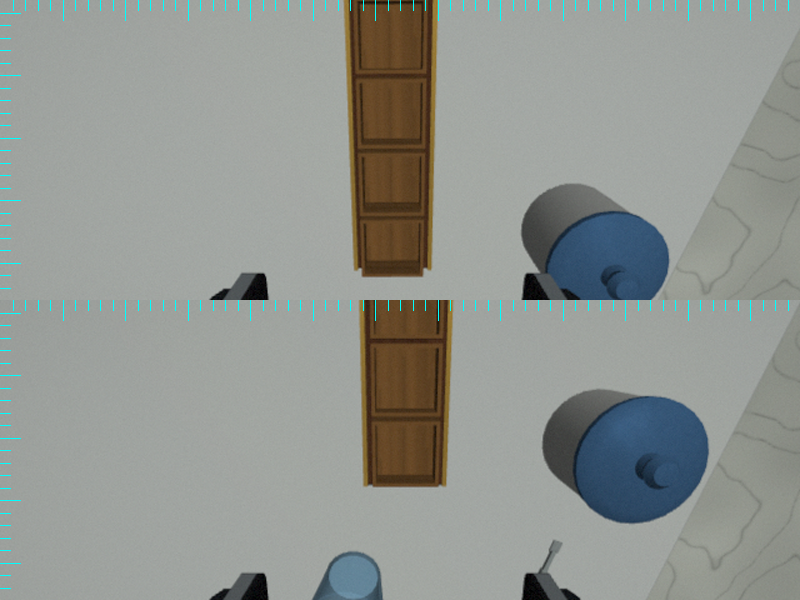

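The wooden rack shows in both wrist views, with its inner end at crop y≈276 and 487. I'll triangulate the cup walls next.

```bash
cat >> h.py <<'E'
def rayw(s,px):
    m=env.camera_model('wrist');K=np.array([[m['fx'],0,m['cx']],[0,m['fy'],m['cy']],[0,0,1.]])
    u=cv2.undistortPoints(np.array(px,float).reshape(-1,1,2),K,np.array([m['k1'],0,0,0.]))[:,0]
    T=m['T_tool_cam'];R=s['tool_rot']@T[:3,:3]
    return s['tcp_pos']+s['tool_rot']@T[:3,3], np.c_[u,np.ones(len(u))]@R.T
def projw(s,X):
    m=env.camera_model('wrist');T=m['T_tool_cam'];R=s['tool_rot']@T[:3,:3];o=s['tcp_pos']+s['tool_rot']@T[:3,3]
    K=np.array([[m['fx'],0,m['cx']],[0,m['fy'],m['cy']],[0,0,1.]])
    return cv2.projectPoints((np.array(X,float)-o)@R,np.zeros(3),np.zeros(3),K,np.array([m['k1'],0,0,0.]))[0][:,0]
def rackpts(c,yaw,ys=(-120,-118,-60,-0,60,120),x=28,z=36):
    a=np.radians(yaw);ex=np.array([np.cos(a),np.sin(a)]);ey=np.array([-ex[1],ex[0]])
    return [np.r_[np.array(c)+ex*sx+ey*y,z] for y in ys for sx in(-x,x)]
E
python3 - <<'E'
from h import *
import pickle
np.set_printoptions(precision=1,suppress=True)
s1,_=pickle.load(open('w1.pkl','rb'));s2,_=pickle.load(open('w2.pkl','rb'))
A=np.array([(363,276),(422,276),(358,216),(428,216),(356,150),(431,150)]);B=np.array([(373,187),(438,187),(371,118),(442,118),(367,40),(447,40)])
c=lambda P:P/1.25-.5+[0,40]
oa,da=rayw(s1,c(A));ob,db=rayw(s2,c(B))
P=np.array([tri(oa,x,ob,y) for x,y in zip(da,db)]);print(P)
print('fixed z36 v1',oa+da*((36-oa[2])/da[:,2])[:,None]);print('v2',ob+db*((36-ob[2])/db[:,2])[:,None])
E
```

```text
[[575.5 100.8  32.2]
 [628.7 116.3  34.4]
 [558.  158.2  33.4]
 [616.1 173.8  32.4]
 [541.3 216.2  36.8]
 [601.1 232.6  37.6]]
fixed z36 v1 [[575.6 103.   36. ]
 [627.8 117.1  36. ]
 [557.2 159.1  36. ]
 [616.4 175.2  36. ]
 [541.7 216.1  36. ]
 [602.2 232.4  36. ]]
v2 [[575.1 102.   36. ]
 [628.9 116.8  36. ]
 [558.8 158.7  36. ]
 [614.6 174.1  36. ]
 [540.8 216.2  36. ]
 [600.4 232.6  36. ]]
```

Emit:
arm_command(increments=[[-0.001,-0.031,0,0,0,-0.035],[-0.001,-0.031,0,0,0,-0.035],[-0.001,-0.031,0,0,0,-0.035],[-0.001,-0.031,0,0,0,-0.035],[-0.001,-0.031,0,0,0,-0.035],[-0.001,-0.031,0,0,0,-0.035],[-0.001,-0.031,0,0,0,-0.035],[-0.001,-0.031,0,0,0,-0.035],[-0.001,-0.031,0,0,0,-0.035],[-0.001,-0.031,0,0,0,-0.035],[-0.001,-0.031,0,0,0,-0.035],[-0.001,-0.031,0,0,0,-0.035],[0,0,0,0,0,0],[0,0,0,0,0,0]])

```text
clock: 4.32
tcp_pos: [573.4, -236.1, 251.0]
tool_rot: [[0.153, 0.988, -0.0], [0.988, -0.153, 0.001], [0.001, -0.0, -1.0]]
wrist_force: [-0.1, 0.1, -0.4]
width: 0.994
```

Run:
```python
from h import *
import pickle
s=env.get_obs();im=env.read_camera('wrist');pickle.dump((s,im),open('w3.pkl','wb'));print(s['tcp_pos'],s['joint_positions'])
```

```text
[ 573.36552655 -236.08843677  251.03506788] [-12.45525097  20.83611597  39.11305389  96.12491312 -14.04480788
  68.06590972  21.34689563]
```

Emit:
arm_command(increments=[[-0.003,-0.03,0,0,0,0],[-0.003,-0.03,0,0,0,0],[-0.003,-0.03,0,0,0,0],[0,0,0,0,0,0],[0,0,0,0,0,0]])

```text
clock: 5.0
tcp_pos: [565.3, -324.1, 251.0]
tool_rot: [[0.15, 0.989, 0.0], [0.989, -0.15, 0.002], [0.002, -0.0, -1.0]]
wrist_force: [0.4, 0.6, -0.8]
width: 1.001
```

Run:
```python
from h import *
import pickle
s=env.get_obs();im=env.read_camera('wrist');pickle.dump((s,im),open('w4.pkl','wb'));print(s['tcp_pos'])
a=pickle.load(open('w3.pkl','rb'))[1]
f=lambda i:crop(i[:,:,::-1].copy(),190,50,270,280,1.48*2)[:600]
g=lambda i:crop(cv2.convertScaleAbs(i[:,:,::-1].copy(),alpha=1.4),200,60,220,300,1.8)
c=np.hstack([g(a),g(im)]);print(c.shape);cv2.imwrite('pics/c3.png',c)
```

```text
[ 565.28581838 -324.0744311   250.9560915 ]
(540, 792, 3)
```

View pics/c3.png

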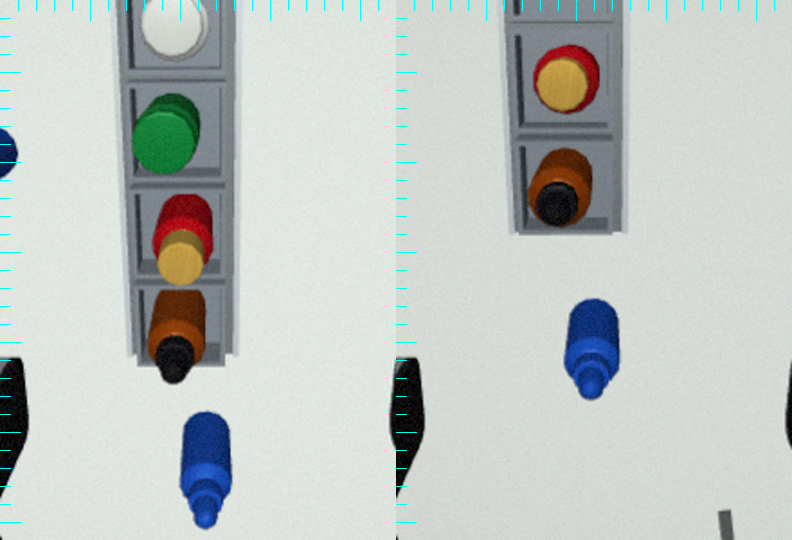

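Amber, red, green and white caps are at crop (174,365), (180,262), (165,142) and (172,25) in view 3. In view 4 amber and red are at (162,200) and (166,85). Only the blue look-alikes stand outside the rack.

Run:
```python
from h import *
import pickle
np.set_printoptions(precision=1,suppress=True)
s1,_=pickle.load(open('w3.pkl','rb'));s2,_=pickle.load(open('w4.pkl','rb'))
c=lambda P:np.array(P)/1.8-.5+[200,60]
N=['red','amberShoulder','amberbulb','div amb/red','end L','end R']
A=c([(180,262),(176,335),(174,366),(183,280),(136,366),(225,366)]);B=c([(166,85),(164,191),(161,203),(171,136),(118,234),(224,234)])
oa,da=rayw(s1,A);ob,db=rayw(s2,B)
for n,x,y in zip(N,da,db):print(n,tri(oa,x,ob,y))
z=lambda o,d,h:(o+d*((h-o[2])/d[:,2])[:,None])
print('red95',z(oa,da,95)[0],z(ob,db,95)[0]);print('ambS67',z(oa,da,67)[1],z(ob,db,67)[1]);print('bulb100',z(oa,da,100)[2],z(ob,db,100)[2])
o,d=rayw(s1,c([(165,142),(172,25)]));print('green91',z(o,d,91)[0],'white97',z(o,d,97)[1])
print('dividers36',z(oa,rayw(s1,c([(183,280),(180,182),(178,75)]))[1],36))
```

```text
red [ 553.5 -263.7   91.4]
amberShoulder [ 539.6 -322.2   54.3]
amberbulb [ 542.  -317.2  100.6]
div amb/red [ 547.2 -295.7   34.7]
end L [ 507.6 -347.4   38.5]
end R [ 566.4 -356.7   38. ]
red95 [ 553.8 -262.5   95. ] [ 553.8 -263.5   95. ]
ambS67 [ 541.1 -316.    67. ] [ 541.2 -319.3   67. ]
bulb100 [ 541.5 -317.5  100. ] [ 542.3 -317.4  100. ]
green91 [ 556.6 -202.2   91. ] white97 [ 569.4 -150.3   97. ]
dividers36 [[ 547.4 -295.2   36. ]
 [ 555.9 -234.7   36. ]
 [ 564.9 -175.3   36. ]]
```

Emit:
arm_command(increments=[[-0.008,0.0022,-0.015,0,0,0],[-0.008,0.0022,-0.03,0,0,0],[-0.0073,0.0022,-0.03,0,0,0],[0,0,-0.035,0,0,0],[0,0,-0.035,0,0,0],[0,0,-0.03,0,0,0],[0,0,-0.02,0,0,0],[0,0,-0.015,0,0,0],[0,0,0,0,0,0],[0,0,0,0,0,0]])

```text
clock: 6.3
tcp_pos: [541.9, -320.3, 42.3]
tool_rot: [[0.152, 0.988, 0.002], [0.988, -0.152, -0.001], [-0.001, 0.002, -1.0]]
wrist_force: [-0.3, -0.5, 0.4]
width: 1.004
```

Emit:
arm_command(increments=[[0,0,0,0,0,0],[0,0,0,0,0,0],[0,0,0,0,0,0],[0,0,0,0,0,0],[0,0,0,0,0,0],[0,0,0,0,0,0]], jaw=0.0, newtons=30)

```text
clock: 7.05
tcp_pos: [541.5, -319.9, 41.9]
tool_rot: [[0.152, 0.988, 0.001], [0.988, -0.152, -0.0], [-0.0, 0.001, -1.0]]
wrist_force: [-0.1, -0.2, 5.0]
width: 0.384
```

Run:
```python
from h import *
s=env.get_obs();print(s['tcp_pos'],s['width'],s['wrist_force'])
a=env.read_camera('wrist')[:,:,::-1];b=env.read_camera('scene')[:,:,::-1].copy()
c=np.hstack([cv2.resize(a,(480,300)),crop(b,180,100,140,131,2.29)[:300]]);print(c.shape);cv2.imwrite('pics/c4.png',c)
```

```text
[ 541.46078008 -319.93479304   41.9130392 ] 0.3840775126219323 [-0.10674715 -0.18780687  5.0010185 ]
(300, 801, 3)
```

View pics/c4.png

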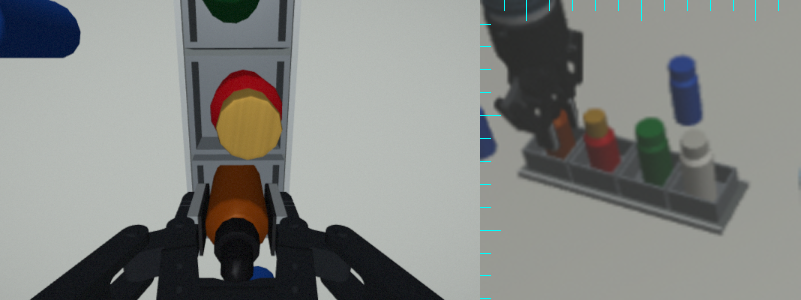

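The amber bottle is held between the pads with the width at 0.384 (about 33 mm). Red, green and white are undisturbed.

Emit:
arm_command(increments=[[0,0,0.01,0,0,0],[0,0,0.02,0,0,0],[0,0,0.03,0,0,0],[0,0,0.035,0,0,0],[0,0,0.03,0,0,0],[0,0,0.02,0,0,0],[0,0.015,0,0,0,0.016],[0,0.025,0,0,0,0.016],[0,0.025,0,0,0,0.016],[0,0.025,0,0,0,0.016],[0,0.025,0,0,0,0.016],[0,0.025,0,0,0,0.016],[0,0.025,0,0,0,0.016],[0,0.025,0,0,0,0.016],[0,0.025,0,0,0,0.016],[0,0.025,0,0,0,0.016],[0,0.025,0,0,0,0.016],[0,0.025,0,0,0,0.016],[0,0.025,0,0,0,0.016],[0,0.025,0,0,0,0.016]])

```text
clock: 9.65
tcp_pos: [541.0, 22.0, 186.2]
tool_rot: [[-0.072, 0.997, -0.0], [0.997, 0.072, 0.0], [0.0, -0.0, -1.0]]
wrist_force: [0.9, 0.0, -2.1]
width: 0.385
```

Emit:
arm_command(increments=[[0,0.025,0,0,0,0.016],[0,0.025,0,0,0,0.016],[0,0.025,0,0,0,0.016],[0,0.025,0,0,0,0.016],[0,0.025,0,0,0,0.016],[0,0.025,0,0,0,0.016],[0,0.025,0,0,0,0.016],[0,0.025,0,0,0,0.016],[0,0.025,0,0,0,0.016],[0,0.025,0,0,0,0.016],[0,0.025,0,0,0,0.016],[0,0.015,0,0,0,0.016],[0,0,0,0,0,0],[0,0,0,0,0,0],[0,0,0,0,0,0]])

```text
clock: 11.52
tcp_pos: [541.6, 308.5, 186.3]
tool_rot: [[-0.258, 0.966, 0.0], [0.966, 0.258, -0.001], [-0.001, -0.0, -1.0]]
wrist_force: [0.2, -0.1, -1.3]
width: 0.383
```

Emit:
arm_command(increments=[[0.0035,0.0007,-0.015,0,0,0.005],[0.003,0.0006,-0.025,0,0,0.005],[0,0,-0.03,0,0,0],[0,0,-0.025,0,0,0],[0,0,-0.012,0,0,0],[0,0,0,0,0,0],[0,0,0,0,0,0]])

```text
clock: 12.4
tcp_pos: [548.6, 312.0, 80.3]
tool_rot: [[-0.269, 0.963, 0.002], [0.963, 0.269, 0.001], [0.001, 0.002, -1.0]]
wrist_force: [0.3, 0.7, -0.5]
width: 0.38
```

Run:
```python
from h import *
s=env.get_obs();print(s['tcp_pos'],s['width'],s['wrist_force'])
b=env.read_camera('scene')[:,:,::-1].copy();t=env.read_camera('top')[:,:,::-1].copy()
a=env.read_camera('wrist')[:,:,::-1]
c=np.hstack([cv2.resize(a,(480,300)),crop(b,370,120,140,131,2.29)[:300]]);print(c.shape);cv2.imwrite('pics/c5.png',c)
```

```text
[548.56045483 311.96177099  80.26773308] 0.38028781189299515 [ 0.27855954  0.65735846 -0.54546837]
(300, 801, 3)
```

View pics/c5.png

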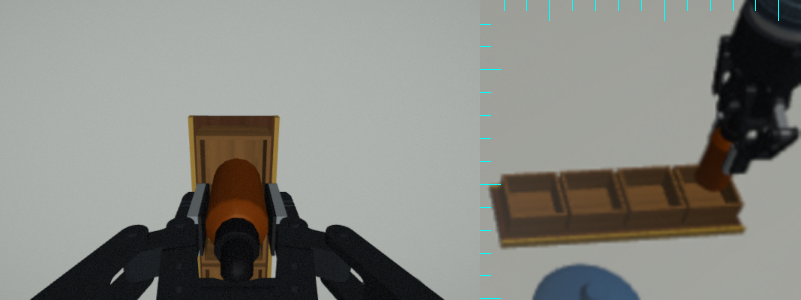

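The amber bottle hangs centred over the outermost wooden cup and is aligned with it, so I'll lower it.

Emit:
arm_command(increments=[[0,-0.002,-0.01,0,0,0],[0,0,-0.012,0,0,0],[0,0,-0.008,0,0,0],[0,0,-0.005,0,0,0],[0,0,-0.002,0,0,0],[0,0,-0.001,0,0,0],[0,0,0,0,0,0],[0,0,0,0,0,0]])

```text
clock: 13.55
tcp_pos: [547.3, 309.5, 41.9]
tool_rot: [[-0.27, 0.963, -0.001], [0.963, 0.27, -0.0], [0.0, -0.001, -1.0]]
wrist_force: [-3.3, -1.3, 5.3]
width: 0.385
```

Emit:
arm_command(increments=[[0,0,0,0,0,0],[0,0,0,0,0,0],[0,0,0,0,0,0],[0,0,0,0,0,0]], jaw=0.6)

```text
clock: 14.05
tcp_pos: [547.7, 309.7, 41.2]
tool_rot: [[-0.27, 0.963, 0.0], [0.963, 0.27, 0.0], [-0.0, 0.0, -1.0]]
wrist_force: [0.2, 0.6, 0.3]
width: 0.598
```

Emit:
arm_command(increments=[[0,0,0.01,0,0,0],[0,0,0.03,0,0,0],[0,0,0.04,0,0,0],[0,0,0.04,0,0,0],[0,0,0.03,0,0,0],[0,-0.015,0,0,0,-0.016],[0,-0.025,0,0,0,-0.016],[0,-0.025,0,0,0,-0.016],[0,-0.025,0,0,0,-0.016],[0,-0.025,0,0,0,-0.016]], jaw=1.0)

```text
clock: 15.3
tcp_pos: [547.2, 191.9, 190.6]
tool_rot: [[-0.189, 0.982, -0.001], [0.982, 0.189, -0.001], [-0.001, -0.001, -1.0]]
wrist_force: [0.0, 0.1, -0.1]
width: 1.001
```

Run:
```python
from h import *
s=env.get_obs();print(s['tcp_pos'],s['width'],s['wrist_force'])
a=env.read_camera('wrist')[:,:,::-1]
b=env.read_camera('scene')[:,:,::-1].copy()
c=np.hstack([cv2.resize(a,(480,300)),crop(b,370,120,140,131,2.29)[:300]]);cv2.imwrite('pics/c6.png',c)
```

```text
[547.24080089 191.89641712 190.64409988] 1.0012911299998184 [ 0.0077707   0.11243005 -0.13171663]
```

View pics/c6.png

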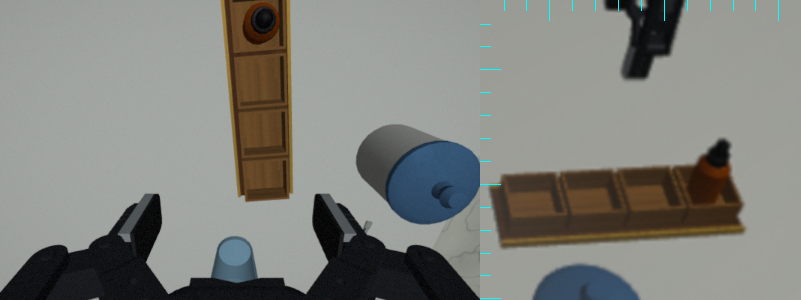

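The amber bottle stands upright in the outermost cup. Red is next.

Emit:
arm_command(increments=[[0,-0.025,0,0,0,-0.018],[0,-0.025,0,0,0,-0.018],[0,-0.025,0,0,0,-0.018],[0,-0.025,0,0,0,-0.018],[0,-0.025,0,0,0,-0.018],[0,-0.025,0,0,0,-0.018],[0,-0.025,0,0,0,-0.018],[0,-0.025,0,0,0,-0.018],[0,-0.025,0,0,0,-0.018],[0,-0.025,0,0,0,-0.018],[0.001,-0.025,0,0,0,-0.018],[0.001,-0.025,0,0,0,-0.018],[0.001,-0.025,0,0,0,-0.018],[0.001,-0.025,0,0,0,-0.018],[0.001,-0.025,0,0,0,-0.018],[0.001,-0.025,0,0,0,-0.018],[0.001,-0.025,0,0,0,-0.018],[0,-0.025,0,0,0,-0.018],[0,0,0,0,0,0],[0,0,0,0,0,0]])

```text
clock: 17.9
tcp_pos: [554.7, -254.6, 191.0]
tool_rot: [[0.13, 0.992, -0.0], [0.992, -0.13, 0.001], [0.001, -0.001, -1.0]]
wrist_force: [0.6, 1.3, 0.4]
width: 0.997
```

Emit:
arm_command(increments=[[0,0,-0.02,0,0,0],[0,0,-0.03,0,0,0],[0,0,-0.02,0,0,0],[0,0,0,0,0,0],[0,0,0,0,0,0]])

```text
clock: 18.52
tcp_pos: [555.1, -255.5, 121.7]
tool_rot: [[0.13, 0.991, 0.001], [0.991, -0.13, -0.0], [-0.0, 0.001, -1.0]]
wrist_force: [-0.5, 0.2, 0.2]
width: 1.003
```

Emit:
arm_command(increments=[[-0.001,-0.004,-0.005,0,0,-0.016],[0,-0.004,-0.01,0,0,0],[0,0,-0.025,0,0,0],[0,0,-0.025,0,0,0],[0,0,-0.012,0,0,0],[0,0,-0.004,0,0,0],[0,0,0,0,0,0],[0,0,0,0,0,0]])

```text
clock: 19.52
tcp_pos: [554.4, -263.8, 41.3]
tool_rot: [[0.146, 0.989, 0.002], [0.989, -0.146, -0.001], [-0.0, 0.002, -1.0]]
wrist_force: [0.0, 0.3, -0.5]
width: 0.998
```

Emit:
arm_command(increments=[[0,0,0,0,0,0],[0,0,0,0,0,0],[0,0,0,0,0,0],[0,0,0,0,0,0],[0,0,0,0,0,0],[0,0,0,0,0,0]], jaw=0.0)

```text
clock: 20.27
tcp_pos: [553.9, -263.5, 40.6]
tool_rot: [[0.146, 0.989, 0.001], [0.989, -0.146, -0.0], [0.0, 0.001, -1.0]]
wrist_force: [-0.2, 0.1, 3.8]
width: 0.388
```

Emit:
arm_command(increments=[[0,0,0.01,0,0,0],[0,0,0.02,0,0,0],[0,0,0.03,0,0,0],[0,0,0.035,0,0,0],[0,0,0.03,0,0,0],[0,0,0.02,0,0,0],[0,0,0,0,0,0]])

```text
clock: 21.15
tcp_pos: [554.7, -264.1, 187.6]
tool_rot: [[0.147, 0.989, 0.004], [0.989, -0.147, -0.001], [-0.0, 0.004, -1.0]]
wrist_force: [0.1, 0.1, -0.7]
width: 0.388
```

Emit:
arm_command(increments=[[0,0.015,0,0,0,0.02],[0,0.025,0,0,0,0.02],[0,0.025,0,0,0,0.02],[0,0.025,0,0,0,0.02],[0,0.025,0,0,0,0.02],[0,0.025,0,0,0,0.02],[0,0.025,0,0,0,0.02],[0,0.025,0,0,0,0.02],[0,0.025,0,0,0,0.02],[0,0.025,0,0,0,0.02],[0,0.025,0,0,0,0.02],[0.001,0.025,0,0,0,0.02],[0.001,0.025,0,0,0,0.02],[0.001,0.025,0,0,0,0.02],[0.001,0.025,0,0,0,0.02],[0.001,0.025,0,0,0,0.02],[0.001,0.025,0,0,0,0.02],[0.001,0.025,0,0,0,0.02],[0.001,0.025,0,0,0,0.02],[0.001,0.025,0,0,0,0.02]])

```text
clock: 23.65
tcp_pos: [562.6, 228.3, 185.2]
tool_rot: [[-0.252, 0.968, -0.0], [0.968, 0.252, -0.0], [-0.0, -0.0, -1.0]]
wrist_force: [-0.2, -0.4, -0.4]
width: 0.386
```

Emit:
arm_command(increments=[[0,0.025,0,0,0,0.015],[0,0.01,0,0,0,0],[0,0,-0.02,0,0,0],[0,0,-0.03,0,0,0],[0,0,-0.03,0,0,0],[0,0,-0.02,0,0,0],[0,0,0,0,0,0],[0,0,0,0,0,0],[0,0,0,0,0,0]])

```text
clock: 24.78
tcp_pos: [563.9, 262.1, 86.8]
tool_rot: [[-0.265, 0.964, 0.003], [0.964, 0.265, 0.001], [0.001, 0.003, -1.0]]
wrist_force: [0.2, -0.2, -1.3]
width: 0.381
```

Emit:
arm_command(increments=[[0,-0.004,0,0,0,0],[0,-0.0045,0,0,0,0.005],[0,0,-0.01,0,0,0],[0,0,-0.015,0,0,0],[0,0,-0.012,0,0,0],[0,0,-0.005,0,0,0],[0,0,-0.002,0,0,0],[0,0,-0.001,0,0,0],[0,0,0,0,0,0],[0,0,0,0,0,0]])

```text
clock: 26.02
tcp_pos: [563.3, 253.4, 40.7]
tool_rot: [[-0.27, 0.963, 0.002], [0.963, 0.27, 0.001], [0.0, 0.002, -1.0]]
wrist_force: [0.3, -0.2, -1.0]
width: 0.385
```

Emit:
arm_command(increments=[[0,0,-0.001,0,0,0],[0,0,0,0,0,0],[0,0,0,0,0,0]])

```text
clock: 26.4
tcp_pos: [563.4, 253.5, 40.6]
tool_rot: [[-0.27, 0.963, 0.001], [0.963, 0.27, 0.001], [0.001, 0.001, -1.0]]
wrist_force: [-0.4, -1.7, 4.6]
width: 0.387
```

Contact at +4.6 N, so I'll release and return for green.

Emit:
arm_command(increments=[[0,0,0,0,0,0],[0,0,0,0,0,0],[0,0,0,0,0,0],[0,0,0,0,0,0]], jaw=0.6)

```text
clock: 26.9
tcp_pos: [562.5, 253.0, 39.1]
tool_rot: [[-0.27, 0.963, -0.0], [0.963, 0.27, -0.0], [-0.0, -0.0, -1.0]]
wrist_force: [0.4, 0.5, -0.5]
width: 0.598
```

Emit:
arm_command(increments=[[0,0,0.01,0,0,0],[0,0,0.03,0,0,0],[0,0,0.04,0,0,0],[0,0,0.04,0,0,0],[0,0,0.03,0,0,0],[0,-0.015,0,0,0,-0.018],[0,-0.025,0,0,0,-0.021],[0,-0.025,0,0,0,-0.021],[0,-0.025,0,0,0,-0.021],[0,-0.025,0,0,0,-0.021],[0,-0.025,0,0,0,-0.021],[0,-0.025,0,0,0,-0.021],[0,-0.025,0,0,0,-0.021],[0,-0.025,0,0,0,-0.021],[0,-0.025,0,0,0,-0.021]], jaw=1.0)

```text
clock: 28.78
tcp_pos: [562.6, 11.5, 189.3]
tool_rot: [[-0.065, 0.998, 0.0], [0.998, 0.065, 0.0], [0.0, 0.0, -1.0]]
wrist_force: [0.0, -0.0, -0.1]
width: 0.998
```

Emit:
arm_command(increments=[[0,-0.025,0,0,0,-0.021],[0,-0.025,0,0,0,-0.021],[0,-0.025,0,0,0,-0.021],[0,-0.025,0,0,0,-0.021],[0,-0.025,0,0,0,-0.021],[0,-0.025,0,0,0,-0.021],[0,-0.025,0,0,0,-0.021],[0,-0.025,0,0,0,-0.021],[-0.002,-0.015,0,0,0,-0.021],[-0.002,0,0,0,0,-0.021],[0,0,0,0,0,0],[0,0,0,0,0,0]])

```text
clock: 30.28
tcp_pos: [559.0, -200.2, 189.1]
tool_rot: [[0.141, 0.99, -0.0], [0.99, -0.141, 0.001], [0.001, -0.0, -1.0]]
wrist_force: [-0.1, 0.1, -0.4]
width: 0.998
```

Run:
```python
from h import *
import pickle
s=env.get_obs();print(s['tcp_pos'],s['tool_rot'][:,1])
im=env.read_camera('wrist');pickle.dump((s,im),open('w5.pkl','wb'))
a=im[:,:,::-1].copy()
b=env.read_camera('scene')[:,:,::-1].copy()
c=np.hstack([crop(a,160,20,320,300,1.25),crop(b,370,140,160,150,2.5)]);print(c.shape);cv2.imwrite('pics/c7.png',c)
```

```text
[ 558.95230842 -200.20647515  189.1093522 ] [ 9.89997290e-01 -1.41086219e-01 -2.09551460e-04]
(375, 800, 3)
```

View pics/c7.png

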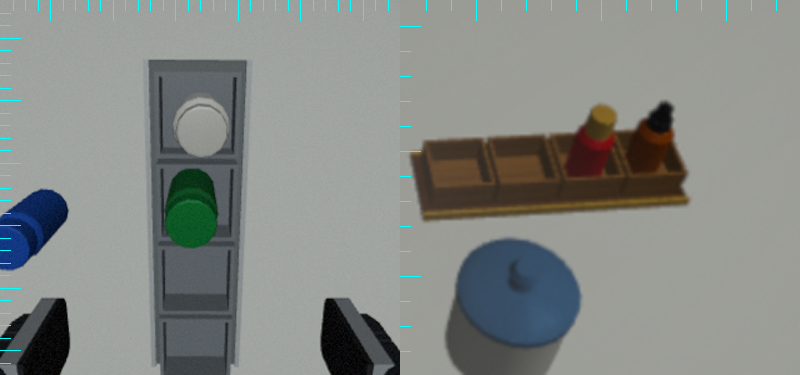

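Red is upright in the second cup. Green is at crop (191,222) and white at (202,130), both still in the grey rack. I'll check their positions from the two views.

Run:
```python
from h import *
import pickle
np.set_printoptions(precision=1,suppress=True)
s1=pickle.load(open('w3.pkl','rb'))[0];s2=pickle.load(open('w5.pkl','rb'))[0]
oa,da=rayw(s1,np.array([(165,142),(172,25)])/1.8-.5+[200,60]);ob,db=rayw(s2,np.array([(191,222),(202,130)])/1.25-.5+[160,20])
for x,y,h in zip(da,db,(91,97)):print(tri(oa,x,ob,y),ob+y*(h-ob[2])/y[2])
```

```text
[ 555.8 -203.    86.2] [ 555.8 -201.4   91. ]
[ 569.2 -150.1   90.4] [ 569.4 -149.2   97. ]
```

Emit:
arm_command(increments=[[-0.003,-0.001,-0.015,0,0,-0.005],[0,0,-0.03,0,0,0],[0,0,-0.03,0,0,0],[0,0,-0.03,0,0,0],[0,0,-0.022,0,0,0],[0,0,-0.013,0,0,0],[0,0,-0.007,0,0,0],[0,0,0,0,0,0],[0,0,0,0,0,0]])

```text
clock: 31.5
tcp_pos: [556.5, -203.2, 43.2]
tool_rot: [[0.148, 0.989, 0.002], [0.989, -0.148, -0.0], [-0.0, 0.002, -1.0]]
wrist_force: [0.8, 0.9, 0.1]
width: 0.997
```

Emit:
arm_command(increments=[[0,0,0,0,0,0],[0,0,0,0,0,0],[0,0,0,0,0,0],[0,0,0,0,0,0],[0,0,0,0,0,0],[0,0,0,0,0,0]], jaw=0.0)

```text
clock: 32.25
tcp_pos: [556.1, -203.0, 42.7]
tool_rot: [[0.148, 0.989, 0.001], [0.989, -0.148, -0.0], [0.0, 0.001, -1.0]]
wrist_force: [0.5, -0.0, 3.1]
width: 0.386
```

Emit:
arm_command(increments=[[0,0,0.01,0,0,0],[0,0,0.02,0,0,0],[0,0,0.03,0,0,0],[0,0,0.035,0,0,0],[0,0,0.03,0,0,0],[0,0,0.02,0,0,0],[0,0,0,0,0,0]])

```text
clock: 33.12
tcp_pos: [556.7, -203.5, 189.4]
tool_rot: [[0.149, 0.989, 0.004], [0.989, -0.149, -0.001], [0.0, 0.004, -1.0]]
wrist_force: [-1.0, -0.9, -1.7]
width: 0.387
```

Emit:
arm_command(increments=[[0,0.012,0,0,0,0.025],[0.0015,0.025,0,0,0,0.025],[0.0015,0.025,0,0,0,0.025],[0.0015,0.025,0,0,0,0.025],[0.0015,0.025,0,0,0,0.025],[0.0015,0.025,0,0,0,0.025],[0.0015,0.025,0,0,0,0.025],[0.0015,0.025,0,0,0,0.025],[0.0015,0.025,0,0,0,0.025],[0.0015,0.025,0,0,0,0.025],[0.0015,0.025,0,0,0,0.025],[0.0015,0.025,0,0,0,0.025],[0.0015,0.025,0,0,0,0.025],[0.0015,0.025,0,0,0,0.025],[0.0015,0.025,0,0,0,0.025],[0.0015,0.025,0,0,0,0.025],[0,0.009,0,0,0,0.015],[0,0,0,0,0,0],[0,0,0,0,0,0]])

```text
clock: 35.5
tcp_pos: [578.3, 191.4, 187.2]
tool_rot: [[-0.261, 0.965, -0.0], [0.965, 0.261, -0.001], [-0.001, -0.0, -1.0]]
wrist_force: [-0.6, -0.6, -0.8]
width: 0.384
```

Emit:
arm_command(increments=[[0,0,-0.02,0,0,0],[0,0,-0.03,0,0,0],[0,0,-0.03,0,0,0],[0,0,-0.02,0,0,0],[0,0,0,0,0,0],[0,0,0,0,0,0],[0,0,0,0,0,0]])

```text
clock: 36.38
tcp_pos: [579.4, 193.5, 88.8]
tool_rot: [[-0.263, 0.965, 0.003], [0.965, 0.263, 0.001], [0.001, 0.003, -1.0]]
wrist_force: [0.3, 0.6, -1.5]
width: 0.389
```

Emit:
arm_command(increments=[[0,0.001,-0.008,0,0,0.005],[0,0,-0.012,0,0,0],[0,0,-0.012,0,0,0],[0,0,-0.008,0,0,0],[0,0,-0.004,0,0,0],[0,0,-0.002,0,0,0],[0,0,0,0,0,0],[0,0,0,0,0,0],[0,0,0,0,0,0]])

```text
clock: 37.5
tcp_pos: [577.4, 193.8, 42.6]
tool_rot: [[-0.268, 0.964, -0.003], [0.964, 0.268, 0.0], [0.001, -0.002, -1.0]]
wrist_force: [-3.9, -1.5, 8.4]
width: 0.385
```

Emit:
arm_command(increments=[[0,0,0.0005,0,0,0],[0,0,0,0,0,0],[0,0,0,0,0,0]])

```text
clock: 37.88
tcp_pos: [577.4, 193.8, 42.6]
tool_rot: [[-0.268, 0.964, -0.002], [0.964, 0.268, -0.0], [0.001, -0.002, -1.0]]
wrist_force: [-3.7, -1.0, 6.7]
width: 0.388
```

Emit:
arm_command(increments=[[0,0,0,0,0,0],[0,0,0,0,0,0],[0,0,0,0,0,0],[0,0,0,0,0,0]], jaw=0.6)

```text
clock: 38.38
tcp_pos: [578.2, 194.2, 41.6]
tool_rot: [[-0.268, 0.963, 0.0], [0.963, 0.268, -0.0], [-0.0, 0.0, -1.0]]
wrist_force: [-0.4, 0.3, 0.5]
width: 0.598
```

Emit:
arm_command(increments=[[0,0,0.01,0,0,0],[0,0,0.03,0,0,0],[0,0,0.04,0,0,0],[0,0,0.04,0,0,0],[0,0,0.03,0,0,0],[0,-0.015,0,0,0,-0.027],[0,-0.025,0,0,0,-0.03],[0,-0.025,0,0,0,-0.03],[0,-0.025,0,0,0,-0.03],[0,-0.025,0,0,0,-0.03],[0,-0.025,0,0,0,-0.03],[-0.001,-0.025,0,0,0,-0.03],[-0.001,-0.025,0,0,0,-0.03],[-0.001,-0.025,0,0,0,-0.03],[-0.001,-0.025,0,0,0,-0.03],[-0.001,-0.025,0,0,0,-0.03],[-0.001,-0.025,0,0,0,-0.03],[-0.001,-0.025,0,0,0,-0.03],[-0.001,-0.025,0,0,0,-0.03]], jaw=1.0)

```text
clock: 40.75
tcp_pos: [570.0, -147.6, 191.8]
tool_rot: [[0.147, 0.989, 0.0], [0.989, -0.147, -0.0], [-0.0, 0.0, -1.0]]
wrist_force: [-0.2, -0.9, 0.3]
width: 0.997
```

Run:
```python
from h import *
s=env.get_obs();print(s['tcp_pos'],s['tool_rot'][:,1])
b=env.read_camera('scene')[:,:,::-1].copy();cv2.imwrite('pics/c8.png',crop(b,370,140,160,150,3))
```

```text
[ 570.01681273 -147.55109176  191.76505932] [ 9.89080351e-01 -1.47377255e-01  6.39234799e-05]
```

View pics/c8.png

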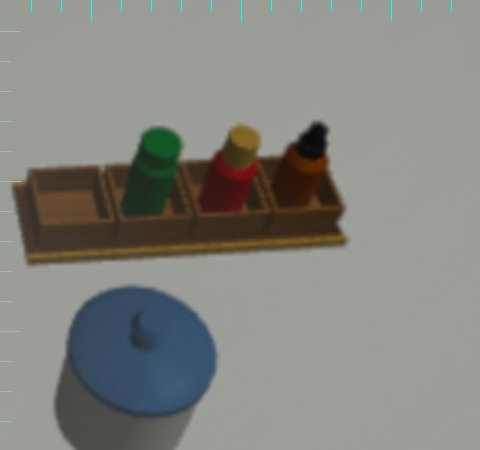

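Green stands in the third cup, with red and amber beside it. White is next.

Emit:
arm_command(increments=[[0,0,-0.015,0,0,0],[0,0,-0.03,0,0,0],[0,0,-0.03,0,0,0],[0,0,-0.03,0,0,0],[0,0,-0.022,0,0,0],[0,0,-0.013,0,0,0],[0,0,-0.008,0,0,0],[0,0,0,0,0,0],[0,0,0,0,0,0]])

```text
clock: 41.92
tcp_pos: [570.9, -146.2, 44.7]
tool_rot: [[0.146, 0.989, 0.002], [0.989, -0.146, -0.0], [0.0, 0.002, -1.0]]
wrist_force: [0.7, 0.2, 0.0]
width: 1.0
```

Emit:
arm_command(increments=[[0,0,0,0,0,0],[0,0,0,0,0,0],[0,0,0,0,0,0],[0,0,0,0,0,0],[0,0,0,0,0,0],[0,0,0,0,0,0]], jaw=0.0)

```text
clock: 42.68
tcp_pos: [570.5, -146.0, 44.2]
tool_rot: [[0.145, 0.989, 0.001], [0.989, -0.145, -0.0], [0.0, 0.001, -1.0]]
wrist_force: [0.8, 1.7, 4.0]
width: 0.383
```

Emit:
arm_command(increments=[[0,0,0.01,0,0,0],[0,0,0.02,0,0,0],[0,0,0.03,0,0,0],[0,0,0.035,0,0,0],[0,0,0.03,0,0,0],[0,0,0.02,0,0,0],[0,0,0,0,0,0]])

```text
clock: 43.55
tcp_pos: [571.3, -146.3, 190.9]
tool_rot: [[0.146, 0.989, 0.004], [0.989, -0.146, -0.0], [0.0, 0.004, -1.0]]
wrist_force: [0.1, 1.2, -1.7]
width: 0.385
```

Emit:
arm_command(increments=[[0,0.012,0,0,0,0.03],[0.002,0.025,0,0,0,0.035],[0.002,0.025,0,0,0,0.035],[0.002,0.025,0,0,0,0.035],[0.002,0.025,0,0,0,0.035],[0.002,0.025,0,0,0,0.035],[0.002,0.025,0,0,0,0.035],[0.002,0.025,0,0,0,0.035],[0.002,0.025,0,0,0,0.035],[0.002,0.025,0,0,0,0.035],[0.002,0.025,0,0,0,0.035],[0.002,0.025,0,0,0,0.035],[0,0,0,0,0,0],[0,0,0,0,0,0],[0,0,-0.02,0,0,0],[0,0,-0.03,0,0,0],[0,0,-0.03,0,0,0],[0,0,-0.02,0,0,0],[0,0,0,0,0,0],[0,0,0,0,0,0]])

```text
clock: 46.05
tcp_pos: [593.0, 140.9, 89.5]
tool_rot: [[-0.265, 0.964, 0.002], [0.964, 0.265, 0.0], [-0.0, 0.002, -1.0]]
wrist_force: [-0.3, -0.2, -0.8]
width: 0.383
```

Emit:
arm_command(increments=[[0.0015,0,-0.008,0,0,0.005],[0,0,-0.012,0,0,0],[0,0,-0.012,0,0,0],[0,0,-0.008,0,0,0],[0,0,-0.003,0,0,0],[0,0,-0.001,0,0,0],[0,0,0,0,0,0],[0,0,0,0,0,0],[0,0,0,0,0,0]])

```text
clock: 47.18
tcp_pos: [593.8, 141.2, 45.1]
tool_rot: [[-0.271, 0.963, 0.001], [0.963, 0.271, 0.0], [0.0, 0.001, -1.0]]
wrist_force: [-0.0, -0.0, -1.6]
width: 0.382
```

Emit:
arm_command(increments=[[0,0,-0.001,0,0,0],[0,0,-0.0005,0,0,0],[0,0,0,0,0,0],[0,0,0,0,0,0]])

```text
clock: 47.68
tcp_pos: [593.9, 141.2, 44.2]
tool_rot: [[-0.271, 0.963, 0.0], [0.963, 0.271, 0.0], [0.0, 0.0, -1.0]]
wrist_force: [-1.5, 0.4, 3.9]
width: 0.384
```

Contact at the picking height, so I'll release and back away.

Emit:
arm_command(increments=[[0,0,0,0,0,0],[0,0,0,0,0,0],[0,0,0,0,0,0],[0,0,0,0,0,0]], jaw=0.6)

```text
clock: 48.18
tcp_pos: [593.5, 141.1, 43.1]
tool_rot: [[-0.271, 0.963, -0.0], [0.963, 0.271, -0.0], [-0.0, -0.0, -1.0]]
wrist_force: [-0.8, -0.5, -0.3]
width: 0.6
```

Emit:
arm_command(increments=[[0,0,0.01,0,0,0],[0,0,0.03,0,0,0],[0,0,0.04,0,0,0],[0,0,0.04,0,0,0],[0,0,0.04,0,0,0],[0,-0.02,0.01,0,0,0],[0,-0.03,0,0,0,0],[0,-0.03,0,0,0,0],[0,-0.03,0,0,0,0],[0,-0.03,0,0,0,0],[-0.02,-0.02,0,0,0,0],[-0.03,0,0,0,0,0],[-0.02,0,0,0,0,0],[0,0,0,0,0,0],[0,0,0,0,0,0]], jaw=1.0)

```text
clock: 50.05
tcp_pos: [523.9, -19.4, 213.1]
tool_rot: [[-0.27, 0.963, 0.0], [0.963, 0.27, -0.0], [-0.0, 0.0, -1.0]]
wrist_force: [0.3, -0.5, 0.5]
width: 0.998
```

Run:
```python
from h import *
s=env.get_obs();print(s['tcp_pos'])
b=env.read_camera('scene')[:,:,::-1].copy();t=env.read_camera('top')[:,:,::-1].copy();w=env.read_camera('wrist')[:,:,::-1].copy()
c=np.vstack([np.hstack([crop(b,370,150,120,90,3.33)[:299,:399],crop(t,132,185,120,90,3.33)[:299,:399]]),np.hstack([cv2.resize(w,(399,250)),cv2.resize(b,(399,250))])])
cv2.imwrite('pics/c9.png',c);print(c.shape)
o=cv2.imread('pics/scene0.png');d=cv2.absdiff(o,b).max(2)>40
n,_,st,_=cv2.connectedComponentsWithStats(d.astype(np.uint8));print([list(x) for x in st[1:] if x[4]>15])
```

```text
[523.8920543  -19.37924873 213.14780174]
(549, 798, 3)
[[np.int32(315), np.int32(0), np.int32(40), np.int32(124), np.int32(2753)], [np.int32(346), np.int32(0), np.int32(2), np.int32(10), np.int32(20)], [np.int32(630), np.int32(0), np.int32(10), np.int32(6), np.int32(44)], [np.int32(371), np.int32(3), np.int32(12), np.int32(4), np.int32(42)], [np.int32(584), np.int32(5), np.int32(56), np.int32(74), np.int32(1529)], [np.int32(205), np.int32(141), np.int32(14), np.int32(15), np.int32(132)], [np.int32(225), np.int32(147), np.int32(14), np.int32(17), np.int32(138)], [np.int32(248), np.int32(151), np.int32(15), np.int32(15), np.int32(167)], [np.int32(209), np.int32(160), np.int32(12), np.int32(9), np.int32(73)], [np.int32(268), np.int32(163), np.int32(11), np.int32(6), np.int32(39)], [np.int32(228), np.int32(165), np.int32(13), np.int32(10), np.int32(85)], [np.int32(251), np.int32(171), np.int32(12), np.int32(10), np.int32(82)], [np.int32(271), np.int32(170), np.int32(11), np.int32(8), np.int32(50)], [np.int32(465), np.int32(180), np.int32(15), np.int32(17), np.int32(140)], [np.int32(414), np.int32(182), np.int32(17), np.int32(15), np.int32(190)], [np.int32(441), np.int32(182), np.int32(16), np.int32(18), np.int32(168)], [np.int32(388), np.int32(188), np.int32(16), np.int32(25), np.int32(177)], [np.int32(437), np.int32(201), np.int32(14), np.int32(9), np.int32(108)], [np.int32(460), np.int32(200), np.int32(13), np.int32(9), np.int32(85)], [np.int32(410), np.int32(202), np.int32(16), np.int32(10), np.int32(139)]]
```

View pics/c9.png

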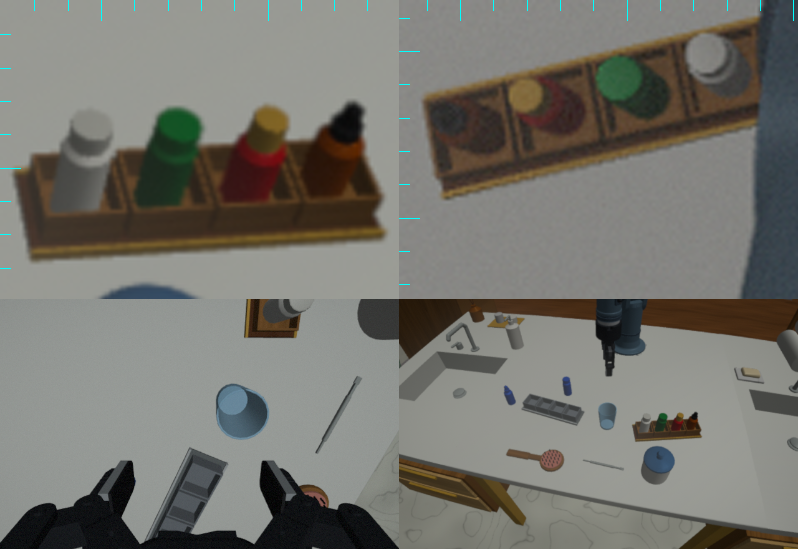

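The picture shows white, green, red and amber upright in their own cups, from the inner to the outer end. The scene differs from the first picture only at the bottles and the arm, so I'm handing in.

```bash
python3 -c "
from workcell import env
print(env.finish_job(), env.get_obs()['clock'])"
```

```text
the job is handed in; nothing more can be done
the job is handed in; nothing more can be done
```

All four bottles are now in the wooden rack in mirrored order: amber nearest the basin, then red, green, and white nearest the middle. I lowered each one until it touched the cup floor at about 4–8 N and at the height it was picked up from, then released it. The last move ended at about 50 s.

- **Position:** The last scene, top and wrist pictures show each bottle standing upright in its own cup. I judged uprightness by eye and did not measure the tilt.
- **Bystanders:** Comparing the scene picture with the first one found changes only at the bottles and the arm. The tumbler, canister, hairbrush, pusher and the blue look-alikes had not moved.
- **Measuring disagreement:** Some heights triangulated from two views were several mm off the given sizes, up to about 7 mm for the white cap. The shoulder of the amber bottle was about 13 mm off. The horizontal positions agreed to about 1–3 mm, which the cups' clearance allowed.
- **Green bottle:** It touched down with a small side force of about 4 N and a 2 mm shift of the tool, but it looked upright afterwards.

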